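# Tip the pump check balls onto the grading ramp

## Robot

A 6-joint arm with a two-finger parallel gripper is mounted at the origin on the work surface. World frame = base frame: x ahead of the robot, y to its left, z up, the work surface at z = 0. Lengths are in mm, angles in rad, forces in N, time in s.
With the tool pointing down it reaches from about 350 to 975 mm from the base axis. Payload 7.1 kg.
Tool frame: the origin (TCP) lies midway between the tips of the shut fingers; the grasp point (between the pads) lies 19 mm behind it; z points along the fingers, y is the line along which they close (so a half turn about z gives the same grasp; the last joint's range is limited). The gripper opens to 88 mm and grips with 3 to 60 N. Pads are 20 mm wide; open, the fingers measure 115 mm over their backs; the gripper's body (75 mm by 178 mm) begins 61 mm behind the grasp point.
Start: joints at [-1.312, 0.423, 1.63, -0, 1.089, -0.019], TCP at [171.419, -601.016, 222.675] pointing down, gripper open.
Joint ranges: [-3, 3], [-0.9, 2.11], [0.09, 2.58], [-1.31, 4.45], [0.11, 2.69], [-2.54, 2.54]. Speed limits (rad/s): [2.39, 2.39, 3.01, 3.14, 3.14, 3.14].

## Interface

Orientations are given as a rotation vector (axis times angle).
In Python, from workcell import ctrl gives the robot as it stands.
- The arm moves only by the shell command python3 -m inch 'ROWS' [OPENING]. ROWS is JSON, a list of rows, each an object with "xyz": the shift along the tool's x, y, z in mm, a list of three; "rot": the turn, a rotation vector about the tool's x, y, z in rad, a list of three. In form: [{"xyz": [dx, dy, dz], "rot": [ax, ay, az]}, ...]. A call has 1 to 12 rows; each row is the pose to reach, as a shift and turn from the pose commanded when the call began, along the tool's axes at that moment; what a row does not reach only later rows make up. A row lasts 1/12 s, in which the tool goes at most 41.7 mm and 7.16 degrees, less where a joint would pass 70% of its speed; a pose out of reach is approached as far as the arm can. A call with a gripper value outside its range is refused whole. OPENING is the closure in counts, from 0 (fully open) to 255 (shut), set as the call begins (- or left out, the last holds). The fingers move at their own pace and stop on an object; the grip force is fixed at half the most. Time passes only in rows, so rows that repeat a pose let the fingers close. It gives the time, the measured TCP pose, the force, the opening and the grip force at its end, in the units of the state.
- ctrl.get_obs(): the state, without advancing time (a new reading comes with each control period).
- ctrl.get_image(name): name is "scene" or "side" or "wrist"; returns the picture (420x560x3 uint8, red, green, blue); there is no depth.
- ctrl.camera_model(name): a dict with "fx", "fy", "cx", "cy" (pixels), "position" and "attitude" of the camera in the world. Camera axes: x right, y up, looking along -z (the intrinsics and any distortion apply to the point x, -y, -z); pixel columns grow to the right and rows downward; lengths in mm; the calibration is good to about 2 mm. The wrist camera is an equidistant fisheye: a pixel r from the principal point sees the ray r / f radians off the axis. A picture is of the moment at which its call begins: read the wrist's pose just before it. camera_model takes no time and is no camera call; for the wrist camera it gives the pose at the moment of the call.
- ctrl.close_job(): hands the job in; it is judged then, once.
The state is a dict: "t": time; "qpos": joint angles; "qvel": joint speeds; "joint_torque": joint torques, N m; "ee_pos": TCP position; "orientation": TCP orientation; "ft_force": force on the tool from outside, world axes, zero at the start; "moment": the same for the moment, N m; "width": finger opening in mm; "grasp_force": force on a finger pad.
Only numpy, scipy, OpenCV 4.12 (cv2) and the standard library are available. Lean on these libraries where they do the work, as an engineer would, in place of code of your own. Each camera call takes 0.05 s, during which the arm holds its last target. There are 200 camera calls.

## Task

Lift the trough with its three pump check balls by its orange handle, carry it level to the high end of the grading ramp, rest its nose lightly on the blue sill plate there and, still resting on it, tip it until every ball rolls over the nose and drops into its own pocket: red in the highest, yellow in the middle, blue in the lowest. Then stand the empty trough upright on the bench clear of the ramp and let go. Do not press hard on the ramp or touch the balls with the gripper, and leave the bottle, the jar and the wrench where they are.

Things in the scene. Friction and masses are not known exactly. Their poses are not given: they have to be found in the camera images.
- trough_grip (a point): Centre of the flat orange handle bar bridging a loose grey trough at mid-length: bar 16 mm thick along x (grip across this, 60 N or more), 76 mm long in y, 32 mm tall; centre 106 mm above the trough's flat underside. +x to the open nose, z up. Trough about 0.25 kg, stands on the bench. Ball tops reach 75 mm above the underside: keep fingertips above that.
- trough_nose (a point): Middle of the lower edge of the trough's nose, 108 mm ahead (+x) of the handle, at underside height; axes as the handle's. Trough 216 mm long, 86 wide, floor and walls 5 mm thick, sides and closed back 50 mm high, lane 76 mm. Nose open but for a 6 mm high, 4 mm wide orange floor ridge at its end. Pitched nose-down, a lone blue ball rolls over it at 34 deg, yellow 38, red 42, sooner if pushed by others: tip to 46-48.
- sorter: Fixed grading ramp, 345 mm long, 190 wide; origin on the bench under its middle, z up, +x downhill. Aluminium V wings (35 deg, 60 mm wide) are slippery and fall at 10 deg; the slot between them widens from 34 to 80 mm, slot edges 131 mm high at x=-162, 74 mm at x=+162. Each ball drops where the slot equals its diameter. Pockets below: red x -162 to -25, yellow to +64, blue to +162 mm, floor 4 mm up.
- sill (a point): Middle of the top edge of the blue plate at the ramp's high end: rigid, 10 mm thick, 150 wide, level, 164 mm above the bench, 168 mm uphill (-x) of the sorter's origin; axes as the sorter's. Wing outer edges there are 166 mm high at the sides. The trough's nose reaches 10 to 20 mm past it over the V, in line with the ramp, and is pitched about it. A few N is enough.
- small_center (a point): Red solid plastic ball, 46 mm diameter, starts lying in the trough (the order of the three balls along it varies); this point is its centre. Belongs in the highest pocket. 45 g.
- medium_center (a point): Yellow solid plastic ball, 58 mm diameter, starts lying in the trough (the order of the three balls along it varies); this point is its centre. Belongs in the middle pocket. 80 g.
- large_center (a point): Blue solid plastic ball, 70 mm diameter, starts lying in the trough (the order of the three balls along it varies); this point is its centre. Belongs in the lowest pocket. 140 g.
- bottle: Green plastic bottle, 68 mm diameter, 190 mm high, standing on the bench; origin at its underside. Leave it alone.
- jar: Amber jar, 72 mm diameter, 90 mm high, standing on the bench; origin at its underside. Leave it alone.
- wrench: Steel wrench lying flat on the bench; origin at its underside. Leave it alone.
Mind the look-alikes: they are no part of the job. What is meant by the part that bears medium_center is not pink or turquoise, and is the smaller of those in its own colour.

How it is judged:
By the outcome, as a careful person would: the job done as asked, in the order asked, and still so for the second after the job is handed in, with the robot touching nothing.
It also fails if it takes over 56 s, if anything falls off the work surface, if the arm or the gripper's body presses on something with over 40 N, if the wrist force passes 120 N, or if a joint passes its speed limit or range.

## Working session

There is one attempt and no reset: what is moved stays moved. The work goes in short steps, Python scripts to look and compute and a shell command to move; the robot and the scene stay as the last step left them, time stands still between calls to the robot, and variables do not carry over. Pictures are saved under pics/ and viewed, at most 11 in all, crops included, and the job is handed in when it is done.

```bash
ls; mkdir -p pics
python3 - <<'E'
from workcell import ctrl
import cv2
for n in ("scene","side"):
    m=ctrl.camera_model(n); print(n,m)
    cv2.imwrite(f"pics/{n}0.png",ctrl.get_image(n)[:,:,::-1])
o=ctrl.get_obs(); print(o)
E
```

```text
pics
scene {'fx': 447.4106467907047, 'fy': 447.4106467907047, 'cx': 276.8726189248724, 'cy': 203.07814800010607, 'position': array([843.11173347, 597.22504525, 984.96462828]), 'attitude': array([0.20402281, 0.76113209, 2.54109453])}
side {'fx': 412.00859155860275, 'fy': 412.00859155860275, 'cx': 275.1775507755481, 'cy': 210.2042610368185, 'position': array([ 250.93652385, -422.18930344,  678.59253548]), 'attitude': array([ 0.80576719, -0.20021641, -0.51096502])}
{'t': 0.1, 'qpos': array([-1.31201215e+00,  4.23774369e-01,  1.63060396e+00,  4.94133145e-06,
        1.08859659e+00, -1.90074109e-02]), 'qvel': array([-0.00032177, -0.0008274 , -0.00303822,  0.00161886,  0.00022325,
        0.00078716]), 'joint_torque': array([ 2.12037362e-04, -5.45612383e+01, -2.74325448e+01,  6.45276485e-02,
        1.87561742e-02, -2.46568897e-05]), 'ee_pos': array([ 171.28881799, -600.54948049,  221.97699845]), 'orientation': array([-3.10997832e+00, -4.34758693e-01,  2.52749096e-04]), 'ft_force': array([0.1673117 , 0.05370322, 0.14557535]), 'moment': array([-0.03052049,  0.00523191, -0.01567555]), 'grasp_force': 0.0, 'width': 87.7391312388282}
```

View pics/scene0.png

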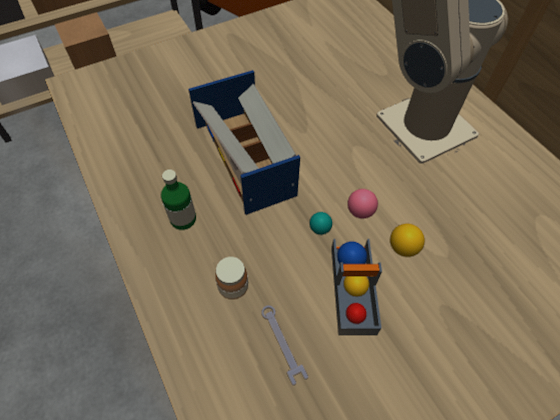

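View pics/side0.png

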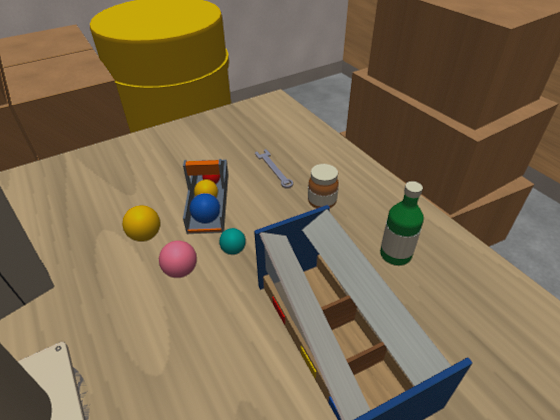

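Scene view: the trough is at (357,288), with its handle at (362,270), blue ball (352,254), yellow (356,284) and red (356,313). The orange nose ridge shows in the side view at (207,230), so the nose is at the blue end.

Candidates:
- **Yellow:** the ball in the trough, scene (356,284), or the bigger loose yellow ball (407,240).
- **Other loose balls:** pink (363,203) and turquoise (321,223).
- **Sill plate:** scene (271,185) or the far one (222,98).

The smaller yellow ball is the one in the trough. The plate at (271,185) is next to the red pocket marking, so it is the high end. I'll check both in a close crop.

Run:
```python
import cv2,numpy as np
def mont(n,a,b,s):
    im=cv2.imread(f"pics/{n}0.png")
    f=lambda r:cv2.resize(im[r[0]:r[1],r[2]:r[3]],None,fx=s,fy=s,interpolation=cv2.INTER_CUBIC)
    A,B=f(a),f(b);h=max(len(A),len(B))
    p=lambda X:cv2.copyMakeBorder(X,0,h-len(X),0,0,cv2.BORDER_CONSTANT)
    cv2.imwrite(f"pics/{n}_crop.png",np.hstack([p(A),p(B)]))
mont("scene",(65,215,185,305),(232,340,325,390),4)
mont("side",(200,340,250,350),(150,240,175,240),4)
```

```text
(no output)
```

View pics/scene_crop.png

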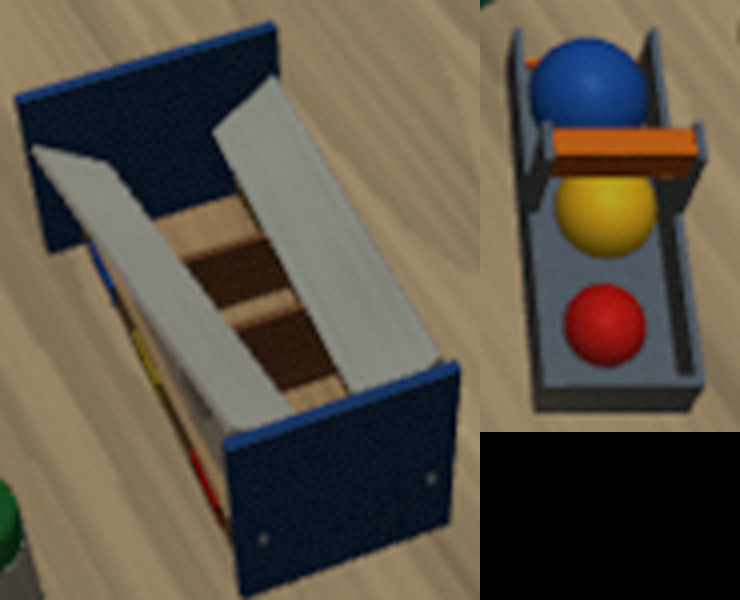

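View pics/side_crop.png

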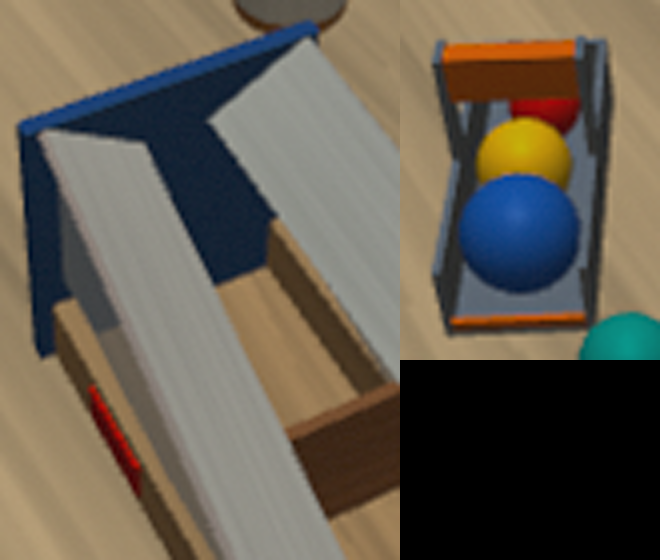

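The crops confirm it. The trough holds the smaller yellow ball between blue (nose end) and red (closed back). The near blue plate is beside the red mark, so it is the high end. Next I cast rays for the corners, bar and ridge.

```bash
cat > h.py <<'E'
import numpy as np
from scipy.spatial.transform import Rotation as R
from workcell import ctrl
def ray(n,u,v):
    m=ctrl.camera_model(n)
    d=np.array([(u-m['cx'])/m['fx'],-(v-m['cy'])/m['fy'],-1.])
    return np.array(m['position']),R.from_rotvec(m['attitude']).apply(d)
def plane(n,u,v,z):
    p,d=ray(n,u,v); return p+d*(z-p[2])/d[2]
sc=lambda x,y,ox,oy:(ox+(x+.5)/4-.5,oy+(y+.5)/4-.5)
E
python3 - <<'E'
from h import *
import cv2
np.set_printoptions(precision=1,suppress=True)
def show(t,n,pts,z,ox,oy):
    P=[plane(n,*sc(x,y,ox,oy),z) for x,y in pts]
    d=P[1]-P[0]; print(t,*P,"mid",(P[0]+P[1])/2,"len %.1f ang %.2f"%(np.hypot(*d[:2]),np.degrees(np.arctan2(d[1],d[0]))))
show("sill scene outer",'scene',[(225,440),(460,364)],164,185,65)
show("sill side outer",'side',[(20,124),(313,24)],164,250,200)
show("far plate top scene (z?)",'scene',[(16,99),(273,24)],107,185,65)
show("sill foot scene",'scene',[(245,597),(448,524)],0,185,65)
b=lambda p:[(x-480,y) for x,y in p]
c=lambda p:[(x-400,y) for x,y in p]
show("bar nose edge scene",'scene',b([(552,129),(695,129)]),122,325,232)
show("bar back edge scene",'scene',b([(552,153),(698,157)]),122,325,232)
show("bar back edge side",'side',c([(445,45),(577,40)]),122,175,150)
show("bar nose edge side",'side',c([(445,60),(577,54)]),122,175,150)
show("ridge nose bottom edge side",'side',c([(450,327),(586,322)]),7,175,150)
show("back foot scene",'scene',b([(536,411),(690,411)]),0,325,232)
E
```

```text
sill scene outer [611.6  16.9 164. ] [464.7  33.1 164. ] mid [538.1  25.  164. ] len 147.7 ang 173.70
sill side outer [465.7  32.4 164. ] [611.8  17.9 164. ] mid [538.7  25.1 164. ] len 146.8 ang -5.69
far plate top scene (z?) [ 591.  -363.7  107. ] [ 395.8 -347.3  107. ] mid [ 493.4 -355.5  107. ] len 195.9 ang 175.19
sill foot scene [610.6  21.5   0. ] [466.   35.1   0. ] mid [538.3  28.3   0. ] len 145.2 ang 174.60
bar nose edge scene [515.6 303.3 122. ] [449.  339.8 122. ] mid [482.3 321.5 122. ] len 76.0 ang 151.25
bar back edge scene [523.3 314.9 122. ] [457.2 353.8 122. ] mid [490.3 334.3 122. ] len 76.7 ang 149.53
bar back edge side [455.2 348.2 122. ] [521.5 312.2 122. ] mid [488.4 330.2 122. ] len 75.5 ang -28.47
bar nose edge side [449.8 334.7 122. ] [515.9 299.9 122. ] mid [482.9 317.3 122. ] len 74.6 ang -27.75
ridge nose bottom edge side [398.9 250.    7. ] [466.9 212.7   7. ] mid [432.9 231.4   7. ] len 77.5 ang -28.74
back foot scene [572.2 400.9   0. ] [497.4 441.9   0. ] mid [534.8 421.4   0. ] len 85.3 ang 151.19
```

```bash
cat >> h.py <<'E'
def rel(*targets,pos=None,rot=None):
    """world TCP targets -> shifts along present tool axes"""
    o=ctrl.get_obs(); pos=o['ee_pos'] if pos is None else np.array(pos)
    r=R.from_rotvec(o['orientation'] if rot is None else rot)
    for t in targets: print(t,'->',np.round(r.inv().apply(np.array(t,float)-pos),1))
def stat():
    o=ctrl.get_obs(); M=R.from_rotvec(o['orientation']).as_matrix()
    np.set_printoptions(precision=3,suppress=True)
    print('t',round(o['t'],2),'pos',o['ee_pos'].round(1),'q',o['qpos'].round(3),'F',o['ft_force'].round(1),'w',round(o['width'],1),'g',round(o['grasp_force'],1))
    print('tool x',M[:,0],'y',M[:,1],'z',M[:,2],'yaw(y) %.2f'%np.degrees(np.arctan2(M[1,1],M[0,1])))
E
python3 -c "
from h import *
rel([200,-590,240],[430,-480,260],[540,-270,260],pos=[171.4,-601,222.7])"
```

```text
[200, -590, 240] -> [ 30.5  -2.8 -17.3]
[430, -480, 260] -> [281.9 -45.5 -37.2]
[540, -270, 260] -> [ 445.2 -217.3  -37. ]
```

```bash
python3 -m inch '[{"xyz":[15,-1,-10],"rot":[0,0,-0.05]},{"xyz":[50,-6,-25],"rot":[0,0,-0.15]},{"xyz":[90,-12,-37],"rot":[0,0,-0.25]},{"xyz":[130,-18,-37],"rot":[0,0,-0.35]},{"xyz":[170,-26,-37],"rot":[0,0,-0.45]},{"xyz":[210,-33,-37],"rot":[0,0,-0.55]},{"xyz":[248,-38,-37],"rot":[0,0,-0.65]},{"xyz":[282,-50,-37],"rot":[0,0,-0.75]},{"xyz":[312,-75,-37],"rot":[0,0,-0.85]},{"xyz":[342,-103,-37],"rot":[0,0,-0.95]},{"xyz":[371,-132,-37],"rot":[0,0,-1.05]},{"xyz":[400,-165,-37],"rot":[0,0,-1.15]}]' 0
python3 -c "
from h import *
stat(); rel([560,-200,260],[575,80,260],[485,326,200])"
```

```text
t: 1.1
ee_pos: [510.6, -333.0, 259.2]
orientation: [-2.369, -2.062, 0.0]
ft_force: [1.2, 0.4, -0.1]
width: 87.9
grasp_force: 0.0
t 1.1 pos [ 510.6 -333.   259.2] q [-0.597  0.362  1.632  0.     1.147 -0.459] F [ 1.2  0.4 -0.1] w 87.9 g 0.0
tool x [0.138 0.99  0.   ] y [ 0.99  -0.138 -0.   ] z [-0.  0. -1.] yaw(y) -7.92
[560, -200, 260] -> [138.5  30.6  -0.8]
[575, 80, 260] -> [417.9   6.8  -0.7]
[485, 326, 200] -> [ 649.1 -116.2   59.4]
```

```bash
python3 -m inch '[{"xyz":[35,10,0],"rot":[0,0,-0.1]},{"xyz":[73,20,0],"rot":[0,0,-0.2]},{"xyz":[112,28,0],"rot":[0,0,-0.3]},{"xyz":[151,31,0],"rot":[0,0,-0.4]},{"xyz":[191,31,0],"rot":[0,0,-0.5]},{"xyz":[231,29,0],"rot":[0,0,-0.6]},{"xyz":[271,26,0],"rot":[0,0,-0.7]},{"xyz":[311,21,0],"rot":[0,0,-0.8]},{"xyz":[351,16,0],"rot":[0,0,-0.9]},{"xyz":[391,9,0],"rot":[0,0,-1.0]},{"xyz":[430,0,0],"rot":[0,0,-1.1]},{"xyz":[467,-14,0],"rot":[0,0,-1.217]}]'
python3 -m inch '[{"xyz":[-15,-8,0],"rot":[-0.1,0,0]},{"xyz":[-30,-18,0],"rot":[-0.2,0,0]}]'
python3 -c "
from h import *
stat(); rel([485,326,200])"
```

```text
t: 2.1
ee_pos: [562.5, 131.6, 259.4]
orientation: [0.765, 3.047, 0.0]
ft_force: [0.1, -0.1, 0.7]
width: 87.8
grasp_force: 0.0
t: 2.27
ee_pos: [580.2, 107.2, 259.9]
orientation: [0.735, 2.987, 0.306]
ft_force: [0.2, -1.4, 0.5]
width: 88.0
grasp_force: 0.0
t 2.27 pos [580.2 107.2 259.9] q [ 0.072  0.282  1.763  0.206  0.996 -1.12 ] F [ 0.2 -1.4  0.5] w 88.0 g 0.0
tool x [-0.886  0.464 -0.002] y [0.454 0.868 0.203] z [ 0.096  0.179 -0.979] yaw(y) 62.37
[485, 326, 200] -> [185.9 134.4  88.7]
```

```bash
python3 -m inch '[{"xyz":[15,10,7],"rot":[0.04,0,0]},{"xyz":[38,27,18],"rot":[0.08,0,0]},{"xyz":[65,47,31],"rot":[0.12,0,0]},{"xyz":[92,67,44],"rot":[0.16,0,0]},{"xyz":[119,86,57],"rot":[0.2,0,0]},{"xyz":[146,105,70],"rot":[0.2,0,0]},{"xyz":[168,122,80],"rot":[0.2,0,0]},{"xyz":[181,131,86],"rot":[0.2,0,0]},{"xyz":[186,134,89],"rot":[0.2,0,0]},{"xyz":[186,134,89],"rot":[0.2,0,0]}]'
python3 - <<'E'
from h import *
import cv2
stat(); rel([485.5,326,88])
def W(q): return R.from_euler('ZYZYZ'[:1],q[0])*R.from_euler('Y',q[1]+q[2])*R.from_euler('Z',q[3])*R.from_euler('Y',q[4])*R.from_euler('Z',q[5])
qs=[-1.312,.4238,1.6306,0,1.0886,-.019]; C=W(qs).inv()*R.from_rotvec([-3.10998,-.43476,.00025])
o=ctrl.get_obs(); qt=[.072,.282,1.763,.206,.996,-1.12]
print('model err',((W(qt)*C).inv()*R.from_rotvec([.735,2.987,.306])).magnitude())
# final tipped orientation: yaw y at 84.4, pitch 48deg
f=np.radians(84.4-180); X=np.array([np.cos(f),np.sin(f),0]); Z=np.array([0,0,1.]);Y=np.cross(Z,X)
for th in (0,30,48):
    a=np.radians(th); P=R.from_rotvec(a*Y)
    T=np.column_stack([P.apply(-Y),P.apply(-X),P.apply(-Z)])
    for q1 in (-.3,0.):
        for s in (1.9,2.2):
            w=(R.from_euler('Z',q1)*R.from_euler('Y',s)).inv()*R.from_matrix(T)*C.inv()
            print(th,q1,s,w.as_euler('ZYZ').round(2))
cv2.imwrite('pics/w1.png',ctrl.get_image('wrist')[:,:,::-1])
E
```

```text
t: 3.1
ee_pos: [486.8, 319.8, 198.2]
orientation: [-0.769, -3.045, 0.002]
ft_force: [-0.4, -0.2, 0.3]
width: 88.1
grasp_force: 0.0
t 3.1 pos [486.8 319.8 198.2] q [ 0.561  0.391  1.744  0.     1.007 -0.515] F [-0.4 -0.2  0.3] w 88.1 g 0.0
tool x [-0.88   0.475  0.001] y [ 0.475  0.88  -0.001] z [-0.001 -0.001 -1.   ] yaw(y) 61.66
[485.5, 326, 88] -> [  4.    5.  110.2]
model err 0.0003744052977619609
0 -0.3 1.9 [-0.    1.24 -1.77]
0 -0.3 2.2 [-0.    0.94 -1.77]
0 0.0 1.9 [-0.    1.24 -1.47]
0 0.0 2.2 [-0.    0.94 -1.47]
30 -0.3 1.9 [ 0.52  1.38 -1.91]
30 -0.3 2.2 [ 0.57  1.13 -2.07]
30 0.0 1.9 [ 0.55  1.24 -1.66]
30 0.0 2.2 [ 0.64  0.99 -1.84]
48 -0.3 1.9 [ 0.82  1.5  -1.95]
48 -0.3 2.2 [ 0.86  1.29 -2.17]
48 0.0 1.9 [ 0.88  1.28 -1.76]
48 0.0 2.2 [ 0.98  1.1  -2.02]
```

View pics/w1.png

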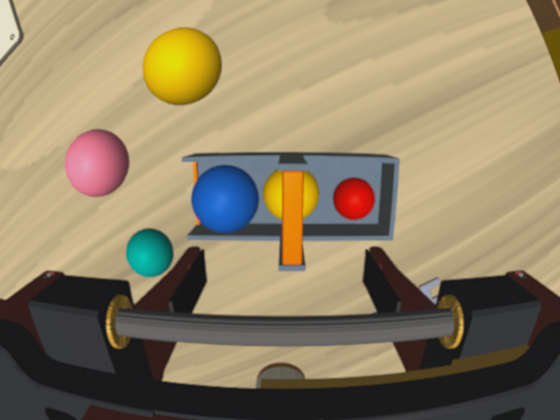

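The wrist view shows the bar from (291,168) to (291,268), squarely between the fingers at (190,260) and (380,260). The nose ridge is at (196,185). I'll check the bar's centre and yaw with the fisheye.

```bash
cat >> h.py <<'E'
def wplane(u,v,z,m=None):
    m=m or ctrl.camera_model('wrist'); a=np.array([u-m['cx'],-(v-m['cy'])]); r=np.linalg.norm(a); t=r/m['fx']
    d=np.array([*(a/r*np.sin(t)),-np.cos(t)]); d=R.from_rotvec(m['attitude']).apply(d)
    p=np.array(m['position']); return p+d*(z-p[2])/d[2]
E
python3 - <<'E'
from h import *
import cv2
im=cv2.imread('pics/w1.png'); hsv=cv2.cvtColor(im,cv2.COLOR_BGR2HSV)
mk=cv2.inRange(hsv,(9,190,150),(17,255,255)); mk[:150]=0; mk[280:]=0; mk[:,:270]=0; mk[:,310:]=0
v,u=np.nonzero(mk); print(len(u),u.min(),u.max(),v.min(),v.max())
def mid(v0): s=u[v==v0]; return (s.min()+s.max())/2,s.min(),s.max()
for r in range(v.min(),v.max()+1,12): print(r,mid(r))
a=wplane(mid(178)[0],178,122);b=wplane(mid(260)[0],260,122)
e0=wplane(291,v.min(),122);e1=wplane(291,v.max(),122);print(e0,e1,np.linalg.norm(e0-e1),(e0+e1)/2)
d=a-b;print(a,b,np.degrees(np.arctan2(d[1],d[0])))
m=cv2.inRange(hsv,(9,190,150),(17,255,255));m[:150]=0;m[220:]=0;m[:,:180]=0;m[:,205:]=0
v,u=np.nonzero(m);print('ridge',u.mean(),v.mean(),wplane(u.mean(),v.mean(),11))
E
```

```text
1366 282 302 172 263
172 (np.float64(292.5), np.int64(283), np.int64(302))
184 (np.float64(292.5), np.int64(283), np.int64(302))
196 (np.float64(292.5), np.int64(283), np.int64(302))
208 (np.float64(292.5), np.int64(283), np.int64(302))
220 (np.float64(292.0), np.int64(283), np.int64(301))
232 (np.float64(291.5), np.int64(282), np.int64(301))
244 (np.float64(291.5), np.int64(282), np.int64(301))
256 (np.float64(291.5), np.int64(282), np.int64(301))
[454.15032899 342.41703142 122.        ] [518.04725773 308.30324292 122.        ] 72.43319727793646 [486.09879336 325.36013717 122.        ]
[458.62087542 341.27576642 122.        ] [515.93107506 309.87773599 122.        ] 151.28337838835208
ridge 194.9111111111111 171.06666666666666 [416.19097692 244.71078306  11.        ]
```

```bash
python3 -m inch '[{"xyz":[3.4,4.6,15],"rot":[0,0,0.006]},{"xyz":[3.4,4.6,40],"rot":[0,0,0.006]},{"xyz":[3.4,4.6,65],"rot":[0,0,0.006]},{"xyz":[3.4,4.6,90],"rot":[0,0,0.006]},{"xyz":[3.4,4.6,103],"rot":[0,0,0.006]},{"xyz":[3.4,4.6,110],"rot":[0,0,0.006]},{"xyz":[3.4,4.6,110],"rot":[0,0,0.006]}]'
python3 -m inch '[{"xyz":[0,0,0],"rot":[0,0,0]},{"xyz":[0,0,0],"rot":[0,0,0]},{"xyz":[0,0,0],"rot":[0,0,0]},{"xyz":[0,0,0],"rot":[0,0,0]},{"xyz":[0,0,0],"rot":[0,0,0]},{"xyz":[0,0,0],"rot":[0,0,0]},{"xyz":[0,0,0],"rot":[0,0,0]},{"xyz":[0,0,0],"rot":[0,0,0]}]' 255
```

```text
t: 3.73
ee_pos: [487.0, 323.6, 88.1]
orientation: [-0.783, -3.041, 0.002]
ft_force: [-0.5, 0.4, 0.4]
width: 87.9
grasp_force: 0.0
t: 4.4
ee_pos: [487.1, 324.8, 89.2]
orientation: [0.781, 3.043, 0.0]
ft_force: [-0.4, -0.3, -0.3]
width: 37.9
grasp_force: 0.0
```

```bash
python3 -m inch '[{"xyz":[0,0,0],"rot":[0,0,0]},{"xyz":[0,0,0],"rot":[0,0,0]},{"xyz":[0,0,0],"rot":[0,0,0]},{"xyz":[0,0,0],"rot":[0,0,0]},{"xyz":[0,0,0],"rot":[0,0,0]},{"xyz":[0,0,0],"rot":[0,0,0]}]'
python3 -c "
from h import *
stat()"
```

```text
t: 4.9
ee_pos: [487.3, 325.0, 89.1]
orientation: [0.781, 3.042, 0.001]
ft_force: [2.4, 1.3, -0.7]
width: 15.7
grasp_force: 30.0
t 4.9 pos [487.3 325.   89.1] q [ 0.568  0.547  1.798  0.     0.796 -0.5  ] F [ 2.4  1.3 -0.7] w 15.7 g 30.0
tool x [-0.876  0.482 -0.   ] y [0.482 0.876 0.001] z [ 0.  0. -1.] yaw(y) 61.19
```

```bash
python3 -m inch '[{"xyz":[0,0,-2],"rot":[0,0,0]},{"xyz":[0,0,-6],"rot":[0,0,0]},{"xyz":[0,0,-13],"rot":[0,0,0]},{"xyz":[0,0,-23],"rot":[0,0,0]},{"xyz":[0,0,-36],"rot":[0,0,0]},{"xyz":[0,0,-52],"rot":[0,0,0]},{"xyz":[0,0,-70],"rot":[0,0,0]},{"xyz":[0,0,-88],"rot":[0,0,0]},{"xyz":[0,0,-106],"rot":[0,0,0]},{"xyz":[0,0,-124],"rot":[0,0,0]},{"xyz":[0,0,-142],"rot":[0,0,0]},{"xyz":[0,0,-158],"rot":[0,0,0]}]'
python3 -m inch '[{"xyz":[-1,-1,-14],"rot":[0,0,-0.003]},{"xyz":[-3,-3,-25],"rot":[0,0,-0.01]},{"xyz":[-7,-7,-33],"rot":[0,0,-0.02]},{"xyz":[-12,-12,-37],"rot":[0,0,-0.033]},{"xyz":[-18,-18,-40],"rot":[0,0,-0.05]},{"xyz":[-25,-25,-40],"rot":[0,0,-0.07]},{"xyz":[-33,-33,-40],"rot":[0,0,-0.09]},{"xyz":[-42,-42,-40],"rot":[0,0,-0.11]},{"xyz":[-52,-52,-40],"rot":[0,0,-0.135]},{"xyz":[-62,-62,-40],"rot":[0,0,-0.16]},{"xyz":[-72,-72,-40],"rot":[0,0,-0.185]},{"xyz":[-82,-82,-40],"rot":[0,0,-0.21]}]'
python3 -c "
from h import *
stat(); rel([548.3,112.5,286])"
```

```text
t: 5.9
ee_pos: [487.0, 324.7, 249.7]
orientation: [0.781, 3.042, 0.002]
ft_force: [0.7, 0.7, -5.3]
width: 15.9
grasp_force: 30.0
t: 6.9
ee_pos: [519.1, 211.8, 286.5]
orientation: [-0.456, -3.107, 0.002]
ft_force: [0.1, -0.0, -4.6]
width: 15.7
grasp_force: 30.0
t 6.9 pos [519.1 211.8 286.5] q [ 0.366  0.26   1.711 -0.     1.172 -0.913] F [ 0.1 -0.  -4.6] w 15.7 g 30.0
tool x [-0.958  0.287  0.001] y [ 0.287  0.958 -0.001] z [-0.001 -0.001 -1.   ] yaw(y) 73.32
[548.3, 112.5, 286] -> [-56.5 -86.7   0.5]
```

```bash
python3 -m inch '[{"xyz":[-8,-12,0],"rot":[0,0,-0.027]},{"xyz":[-15,-23,0],"rot":[0,0,-0.052]},{"xyz":[-22,-34,0],"rot":[0,0,-0.077]},{"xyz":[-29,-45,0],"rot":[0,0,-0.1]},{"xyz":[-36,-55,0],"rot":[0,0,-0.122]},{"xyz":[-42,-64,0],"rot":[0,0,-0.142]},{"xyz":[-47,-72,0],"rot":[0,0,-0.16]},{"xyz":[-51,-78,0],"rot":[0,0,-0.175]},{"xyz":[-54,-82.5,0],"rot":[0,0,-0.186]},{"xyz":[-56,-85.5,0],"rot":[0,0,-0.191]},{"xyz":[-56.5,-86.7,0],"rot":[0,0,-0.193]},{"xyz":[-56.5,-86.7,0],"rot":[0,0,-0.193]}]'
python3 - <<'E'
from h import *
import cv2
stat()
a=cv2.resize(ctrl.get_image('scene')[90:300,190:400,::-1],None,fx=1.9,fy=1.9,interpolation=cv2.INTER_CUBIC)
b=cv2.resize(ctrl.get_image('side')[100:310,200:410,::-1],None,fx=1.9,fy=1.9,interpolation=cv2.INTER_CUBIC)
cv2.imwrite('pics/c1.png',np.hstack([a,b]))
E
```

```text
t: 7.9
ee_pos: [548.3, 113.7, 286.9]
orientation: [-0.157, -3.137, 0.0]
ft_force: [0.2, -0.2, -5.7]
width: 15.9
grasp_force: 30.0
t 7.9 pos [548.3 113.7 286.9] q [ 0.183  0.258  1.713  0.     1.171 -1.287] F [ 0.2 -0.2 -5.7] w 15.9 g 30.0
tool x [-0.995  0.1    0.   ] y [ 0.1    0.995 -0.   ] z [-0.001 -0.    -1.   ] yaw(y) 84.26
```

View pics/c1.png

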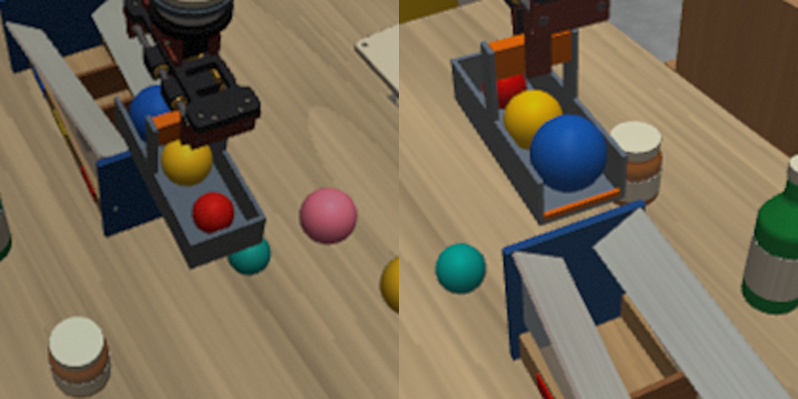

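The trough hangs level in line with the ramp, all three balls still in it. The side crop shows the ridge from (543,216) to (620,192), short of and above the sill. I'll check the nose position.

Run:
```python
from h import *
f=lambda x,y:((x-399)/1.9+200,y/1.9+100)
np.set_printoptions(precision=1,suppress=True)
a=plane('side',*f(543,221),200);b=plane('side',*f(622,197),200)
g=lambda x,y:(x/1.9+190,y/1.9+90)
c=plane('scene',*g(193,267),198);d=plane('scene',*g(265,237),198)
print(a,b,(a+b)/2,np.linalg.norm(a-b));print(c,d,(c+d)/2,np.linalg.norm(c-d))
s=np.array([538.1,20]);u=np.array([-.098,-.995]);
for P in (a,b,c,d): print('along %.1f across %.1f'%((P[:2]-s)@u,(P[:2]-s)@np.array([.995,-.098])))
```

```text
[496.9  11.4 200. ] [574.1   0.7 200. ] [535.5   6.  200. ] 77.89997640786267
[594.  217.2 198. ] [506.3 222.3 198. ] [550.1 219.8 198. ] 87.91085075351505
along 12.6 across -40.1
along 15.7 across 37.7
along -201.7 across 36.3
along -198.2 across -51.5
```

```bash
python3 -m inch '[{"xyz":[0,0,2],"rot":[0,0,0]},{"xyz":[0,0,6],"rot":[0,0,0]},{"xyz":[0,0,12],"rot":[0,0,0]},{"xyz":[0,0,18],"rot":[0,0,0]},{"xyz":[0,0,24],"rot":[0,0,0]},{"xyz":[0,0,28],"rot":[0,0,0]},{"xyz":[0,0,31],"rot":[0,0,0]},{"xyz":[0,0,32],"rot":[0,0,0]},{"xyz":[0,0,32],"rot":[0,0,0]}]'
python3 -m inch '[{"xyz":[0,0,0.5],"rot":[0,0,0]},{"xyz":[0,0,1],"rot":[0,0,0]},{"xyz":[0,0,1],"rot":[0,0,0]}]'
```

```text
t: 8.75
ee_pos: [548.4, 114.0, 254.7]
orientation: [-0.157, -3.137, 0.0]
ft_force: [-0.2, -0.6, -5.2]
width: 16.0
grasp_force: 30.0
t: 9.0
ee_pos: [548.6, 114.1, 254.3]
orientation: [0.157, 3.137, 0.0]
ft_force: [0.1, 0.4, -5.1]
width: 15.9
grasp_force: 30.0
```

```bash
python3 -m inch '[{"xyz":[0,0,0.5],"rot":[0,0,0]},{"xyz":[0,0,1],"rot":[0,0,0]},{"xyz":[0,0,1],"rot":[0,0,0]}]'
python3 -m inch '[{"xyz":[0,0,0.5],"rot":[0,0,0]},{"xyz":[0,0,1],"rot":[0,0,0]},{"xyz":[0,0,1],"rot":[0,0,0]}]'
python3 -c "
from h import *
print(ctrl.get_obs()['moment'])"
```

```text
t: 9.25
ee_pos: [548.5, 114.0, 253.1]
orientation: [0.157, 3.137, 0.0]
ft_force: [0.7, -0.3, -5.9]
width: 16.0
grasp_force: 30.0
t: 9.5
ee_pos: [548.7, 114.3, 252.9]
orientation: [0.157, 3.137, 0.0]
ft_force: [-0.8, 2.3, 3.6]
width: 16.0
grasp_force: 30.0
[-0.11639213  0.38244619 -0.12200749]
```

```bash
python3 - <<'E'
import numpy as np
cy,cz=-99.5,89
for d in range(1,13):
    t=np.radians(d);print(d,round(-t,4),round(cy-(cy*np.cos(t)+cz*np.sin(t)),1),round(cz*(1-np.cos(t))+cy*np.sin(t),1))
E
python3 -m inch '[{"xyz":[0,0,-0.3],"rot":[0,0,0]},{"xyz":[0,0,-0.5],"rot":[0,0,0]},{"xyz":[0,0,-0.5],"rot":[0,0,0]}]'
```

```text
1 -0.0175 -1.6 -1.7
2 -0.0349 -3.2 -3.4
3 -0.0524 -4.8 -5.1
4 -0.0698 -6.5 -6.7
5 -0.0873 -8.1 -8.3
6 -0.1047 -9.8 -9.9
7 -0.1222 -11.6 -11.5
8 -0.1396 -13.4 -13.0
9 -0.1571 -15.1 -14.5
10 -0.1745 -17.0 -15.9
11 -0.192 -18.8 -17.4
12 -0.2094 -20.7 -18.7
t: 9.75
ee_pos: [548.7, 114.2, 253.0]
orientation: [0.157, 3.137, 0.001]
ft_force: [-1.9, 2.1, 2.6]
width: 16.2
grasp_force: 30.0
```

```bash
python3 -m inch '[{"xyz":[0,-0.8,-1.1],"rot":[-0.0087,0,0]},{"xyz":[0,-1.6,-2.0],"rot":[-0.0175,0,0]},{"xyz":[0,-3.2,-3.7],"rot":[-0.0349,0,0]},{"xyz":[0,-4.8,-5.4],"rot":[-0.0524,0,0]},{"xyz":[0,-6.5,-7.0],"rot":[-0.0698,0,0]},{"xyz":[0,-6.5,-7.0],"rot":[-0.0698,0,0]}]'
```

```text
t: 10.25
ee_pos: [547.6, 106.6, 259.4]
orientation: [0.158, 3.132, 0.111]
ft_force: [0.1, 0.2, -4.6]
width: 16.0
grasp_force: 30.0
```

```bash
python3 -m inch '[{"xyz":[0,0,0.4],"rot":[0,0,0]},{"xyz":[0,-1.6,-1.2],"rot":[-0.0175,0,0]},{"xyz":[0,-3.2,-2.9],"rot":[-0.0349,0,0]},{"xyz":[0,-4.8,-4.6],"rot":[-0.0524,0,0]},{"xyz":[0,-6.5,-6.2],"rot":[-0.0698,0,0]},{"xyz":[0,-6.5,-6.2],"rot":[-0.0698,0,0]}]'
```

```text
t: 10.75
ee_pos: [547.0, 100.1, 265.3]
orientation: [0.158, 3.123, 0.221]
ft_force: [0.8, -1.0, -4.6]
width: 15.7
grasp_force: 30.0
```

```bash
python3 -m inch '[{"xyz":[0,0,0.4],"rot":[0,0,0]},{"xyz":[0,-0.1,0.7],"rot":[0,0,0]},{"xyz":[0,-0.1,0.7],"rot":[0,0,0]}]'
python3 -c "
from h import *
import cv2
stat();print(ctrl.get_obs()['moment'])
a=cv2.resize(ctrl.get_image('scene')[110:270,200:360,::-1],None,fx=2.5,fy=2.5,interpolation=cv2.INTER_CUBIC)
b=cv2.resize(ctrl.get_image('side')[110:270,230:390,::-1],None,fx=2.5,fy=2.5,interpolation=cv2.INTER_CUBIC)
cv2.imwrite('pics/c2.png',np.hstack([a,b]))"
```

```text
t: 11.0
ee_pos: [547.2, 100.7, 264.9]
orientation: [0.155, 3.123, 0.218]
ft_force: [-0.7, -1.6, 1.1]
width: 16.1
grasp_force: 30.0
t 11.0 pos [547.2 100.7 264.9] q [ 0.085  0.262  1.769  0.154  1.09  -1.457] F [-0.7 -1.6  1.1] w 16.1 g 30.0
tool x [-0.995  0.099 -0.   ] y [0.098 0.985 0.139] z [ 0.014  0.138 -0.99 ] yaw(y) 84.30
[-0.844  0.244 -0.01 ]
```

View pics/c2.png

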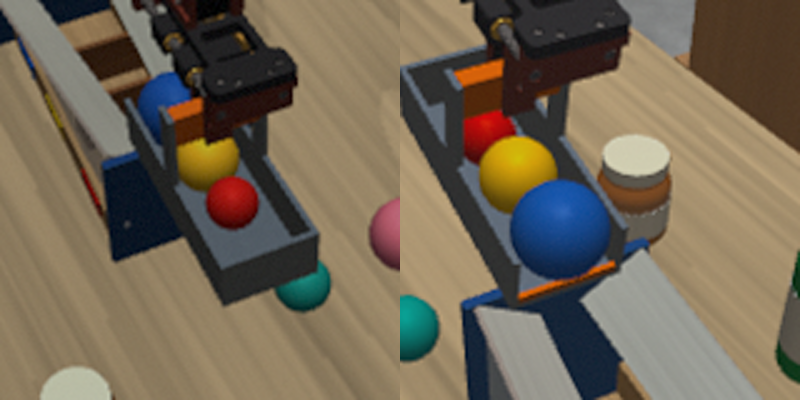

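The trough rests on the sill at 8° pitch with the nose ridge over the V. Blue is against the ridge, with yellow and red behind it. I'll keep tipping.

```bash
python3 -m inch '[{"xyz":[0,-1.6,-1.8],"rot":[-0.0175,0,0]},{"xyz":[0,-3.2,-3.5],"rot":[-0.0349,0,0]},{"xyz":[0,-4.8,-5.1],"rot":[-0.0524,0,0]},{"xyz":[0,-6.4,-6.6],"rot":[-0.0698,0,0]},{"xyz":[0,-8.1,-8.1],"rot":[-0.0873,0,0]},{"xyz":[0,-9.8,-9.6],"rot":[-0.1047,0,0]},{"xyz":[0,-9.8,-9.6],"rot":[-0.1047,0,0]}]'
```

```text
t: 11.68
ee_pos: [546.2, 89.2, 273.0]
orientation: [0.157, 3.101, 0.384]
ft_force: [0.1, 1.0, -0.1]
width: 16.2
grasp_force: 30.0
```

```bash
python3 -m inch '[{"xyz":[0,-1.6,-1.7],"rot":[-0.0175,0,0]},{"xyz":[0,-3.2,-3.4],"rot":[-0.0349,0,0]},{"xyz":[0,-4.8,-5.0],"rot":[-0.0524,0,0]},{"xyz":[0,-6.4,-6.5],"rot":[-0.0698,0,0]},{"xyz":[0,-8.1,-8.0],"rot":[-0.0873,0,0]},{"xyz":[0,-9.8,-9.5],"rot":[-0.1047,0,0]},{"xyz":[0,-9.8,-9.5],"rot":[-0.1047,0,0]}]'
```

```text
t: 12.27
ee_pos: [544.9, 77.5, 279.7]
orientation: [0.155, 3.072, 0.545]
ft_force: [0.6, 0.4, -0.8]
width: 16.0
grasp_force: 30.0
```

```bash
python3 -m inch '[{"xyz":[0,-1.6,-1.6],"rot":[-0.0175,0,0]},{"xyz":[0,-3.2,-3.3],"rot":[-0.0349,0,0]},{"xyz":[0,-4.8,-4.9],"rot":[-0.0524,0,0]},{"xyz":[0,-6.4,-6.4],"rot":[-0.0698,0,0]},{"xyz":[0,-8.1,-7.9],"rot":[-0.0873,0,0]},{"xyz":[0,-9.8,-9.4],"rot":[-0.1047,0,0]},{"xyz":[0,-9.8,-9.4],"rot":[-0.1047,0,0]}]'
```

```text
t: 12.85
ee_pos: [543.7, 65.0, 285.0]
orientation: [0.153, 3.035, 0.703]
ft_force: [0.3, -0.1, -2.0]
width: 16.2
grasp_force: 30.0
```

```bash
python3 -m inch '[{"xyz":[0,-1.7,-1.3],"rot":[-0.0175,0,0]},{"xyz":[0,-3.3,-3.0],"rot":[-0.0349,0,0]},{"xyz":[0,-4.9,-4.6],"rot":[-0.0524,0,0]},{"xyz":[0,-6.5,-6.1],"rot":[-0.0698,0,0]},{"xyz":[0,-6.5,-6.1],"rot":[-0.0698,0,0]},{"xyz":[0,-6.5,-6.1],"rot":[-0.0698,0,0]}]'
```

```text
t: 13.35
ee_pos: [542.9, 56.8, 287.7]
orientation: [0.152, 3.006, 0.806]
ft_force: [-0.2, -1.9, -1.9]
width: 16.2
grasp_force: 30.0
```

```bash
python3 -m inch '[{"xyz":[0,-1.7,-1.4],"rot":[-0.0175,0,0]},{"xyz":[0,-3.3,-3.1],"rot":[-0.0349,0,0]},{"xyz":[0,-4.9,-4.7],"rot":[-0.0524,0,0]},{"xyz":[0,-6.5,-6.2],"rot":[-0.0698,0,0]},{"xyz":[0,-6.5,-6.2],"rot":[-0.0698,0,0]},{"xyz":[0,-6.5,-6.2],"rot":[-0.0698,0,0]},{"xyz":[0,-6.5,-6.2],"rot":[-0.0698,0,0]},{"xyz":[0,-6.5,-6.2],"rot":[-0.0698,0,0]}]'
python3 -c "
from h import *
import cv2
print(ctrl.get_obs()['moment'])
a=cv2.resize(ctrl.get_image('scene')[70:230,190:350,::-1],None,fx=2.5,fy=2.5,interpolation=cv2.INTER_CUBIC)
b=cv2.resize(ctrl.get_image('side')[110:420,230:460,::-1],(296,400),interpolation=cv2.INTER_CUBIC)
cv2.imwrite('pics/c3.png',np.hstack([a,b]))"
```

```text
t: 14.02
ee_pos: [542.0, 48.4, 289.9]
orientation: [0.148, 2.973, 0.908]
ft_force: [0.4, -2.8, 0.8]
width: 16.1
grasp_force: 30.0
[-1.0292001   0.07083701  0.0019224 ]
```

View pics/c3.png

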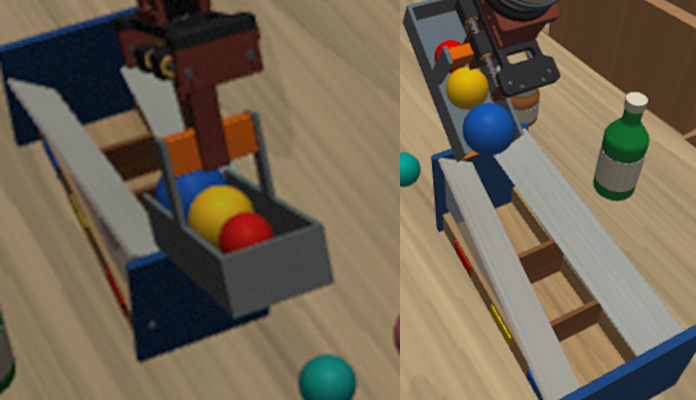

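All three balls are still in the trough at 34°, resting on the sill, blue at the nose in the side crop at (489,128). I'll continue.

```bash
python3 -m inch '[{"xyz":[0,-1.5,-1.8],"rot":[-0.0175,0,0]},{"xyz":[0,-3.1,-3.5],"rot":[-0.0349,0,0]},{"xyz":[0,-4.7,-5.1],"rot":[-0.0524,0,0]},{"xyz":[0,-6.3,-6.6],"rot":[-0.0698,0,0]},{"xyz":[0,-6.3,-6.6],"rot":[-0.0698,0,0]},{"xyz":[0,-6.3,-6.6],"rot":[-0.0698,0,0]},{"xyz":[0,-6.3,-6.6],"rot":[-0.0698,0,0]},{"xyz":[0,-6.3,-6.6],"rot":[-0.0698,0,0]}]'
```

```text
t: 14.78
ee_pos: [541.0, 39.6, 291.8]
orientation: [0.146, 2.937, 1.01]
ft_force: [-1.2, -2.8, -0.6]
width: 15.9
grasp_force: 30.0
```

Run:
```python
from h import *
import cv2
im=ctrl.get_image('side')[:,:,::-1]; hsv=cv2.cvtColor(np.ascontiguousarray(im),cv2.COLOR_BGR2HSV)
for n,lo,hi in (('blue',(105,170,110),(118,255,255)),('yel',(20,190,120),(28,255,255)),('red',(0,200,120),(5,255,255))):
    k,l,s,c=cv2.connectedComponentsWithStats(cv2.inRange(hsv,lo,hi))
    print(n,[(tuple(c[i].round()),int(s[i,4])) for i in range(1,k) if s[i,4]>25])
print(ctrl.get_obs()['ft_force'].round(1),ctrl.get_obs()['moment'].round(2))
```

```text
blue [((np.float64(263.0), np.float64(229.0)), 44), ((np.float64(349.0), np.float64(310.0)), 1175), ((np.float64(414.0), np.float64(390.0)), 856)]
yel [((np.float64(141.0), np.float64(21.0)), 3401), ((np.float64(172.0), np.float64(81.0)), 291), ((np.float64(140.0), np.float64(220.0)), 814), ((np.float64(327.0), np.float64(279.0)), 792), ((np.float64(308.0), np.float64(359.0)), 58)]
red [((np.float64(311.0), np.float64(257.0)), 378), ((np.float64(278.0), np.float64(307.0)), 38)]
[ 0.2 -2.1 -1.1] [-1.07 -0.05  0.07]
```

At 38° all three balls have come out as a train: blue at (349,310), yellow (327,279), red (311,257) in the side view. I'll hold while they settle.

```bash
python3 -m inch '[{"xyz":[0,0,0],"rot":[0,0,0]},{"xyz":[0,0,0],"rot":[0,0,0]},{"xyz":[0,0,0],"rot":[0,0,0]},{"xyz":[0,0,0],"rot":[0,0,0]},{"xyz":[0,0,0],"rot":[0,0,0]},{"xyz":[0,0,0],"rot":[0,0,0]},{"xyz":[0,0,0],"rot":[0,0,0]},{"xyz":[0,0,0],"rot":[0,0,0]},{"xyz":[0,0,0],"rot":[0,0,0]},{"xyz":[0,0,0],"rot":[0,0,0]}]'
python3 - <<'E'
from h import *
import cv2
a=cv2.resize(ctrl.get_image('scene')[60:240,180:360,::-1],(400,400),interpolation=cv2.INTER_CUBIC)
b=cv2.resize(ctrl.get_image('side')[110:420,230:460,::-1],(296,400),interpolation=cv2.INTER_CUBIC)
cv2.imwrite('pics/c4.png',np.hstack([a,b]))
E
```

```text
t: 15.67
ee_pos: [541.0, 39.6, 291.7]
orientation: [0.147, 2.937, 1.011]
ft_force: [-0.0, -2.6, -1.1]
width: 16.0
grasp_force: 30.0
```

View pics/c4.png

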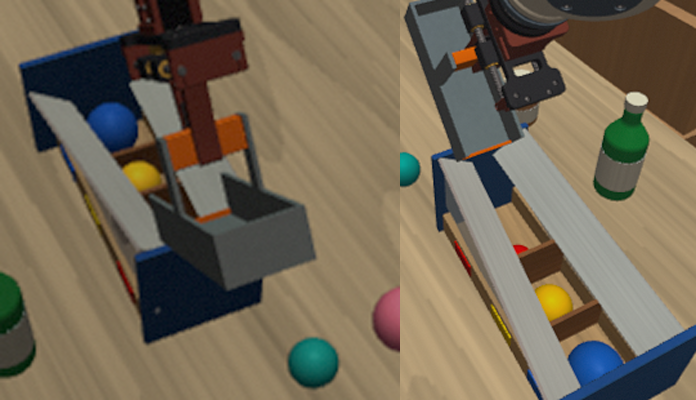

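Red sits in the highest pocket, seen at (520,250) in the side crop. Yellow is in the middle one (553,303) and blue in the lowest (595,360), so the trough is empty. I'll lift it clear, level it and bring it back to its free starting spot.

```bash
python3 -m inch '[{"xyz":[0,3,-4],"rot":[0,0,0]},{"xyz":[0,9,-12],"rot":[0,0,0]},{"xyz":[0,18,-24],"rot":[0,0,0]},{"xyz":[0,29,-37],"rot":[0,0,0]},{"xyz":[0,38,-49],"rot":[0,0,0]},{"xyz":[0,43,-55],"rot":[0,0,0]},{"xyz":[0,45,-57],"rot":[0,0,0]},{"xyz":[0,45,-57],"rot":[0.03,0,0]},{"xyz":[0,45,-57],"rot":[0.09,0,0]},{"xyz":[0,45,-57],"rot":[0.16,0,0]},{"xyz":[0,45,-57],"rot":[0.23,0,0]},{"xyz":[0,45,-57],"rot":[0.3,0,0]}]'
python3 -c "
from h import *
stat(); rel([545,120,330],[520,220,300],[487.2,325,180])
o=ctrl.get_obs()
t=R.from_rotvec([.781,3.042,.001]);print((R.from_rotvec(o['orientation']).inv()*t).as_rotvec())"
```

```text
t: 16.77
ee_pos: [540.7, 39.9, 364.1]
orientation: [0.154, 3.07, 0.559]
ft_force: [-0.6, 0.2, -2.7]
width: 15.7
grasp_force: 30.0
t 16.77 pos [540.7  39.9 364.1] q [-0.151  0.165  1.699  0.372  1.316 -1.723] F [-0.6  0.2 -2.7] w 15.7 g 30.0
tool x [-0.995  0.1    0.001] y [0.094 0.931 0.353] z [ 0.035  0.351 -0.936] yaw(y) 84.24
[545, 120, 330] -> [ 3.7 62.9 60.2]
[520, 220, 300] -> [ 38.6 143.1 122.5]
[487.2, 325, 180] -> [ 81.6 195.5 270.5]
[ 0.355 -0.074  0.398]
```

```bash
python3 -m inch '[{"xyz":[0.5,3,2],"rot":[0.05,0,0]},{"xyz":[2,10,6],"rot":[0.1,0,0]},{"xyz":[4,20,12],"rot":[0.15,0,0]},{"xyz":[6.5,32,19],"rot":[0.2,0,0]},{"xyz":[9,45,27],"rot":[0.25,0,0]},{"xyz":[12,59,35],"rot":[0.3,0,0]},{"xyz":[15,73,43],"rot":[0.34,0,0]},{"xyz":[18,87,51],"rot":[0.361,0,0]},{"xyz":[20.5,100,59],"rot":[0.361,0,0]},{"xyz":[23,111,65],"rot":[0.361,0,0]},{"xyz":[24.5,118,69],"rot":[0.361,0,0]},{"xyz":[25,121,71],"rot":[0.361,0,0]}]'
python3 -c "
from h import *
stat(); rel([487.2,325,200],[487.2,325,100])
o=ctrl.get_obs()
t=R.from_rotvec([.781,3.042,.001]);print((R.from_rotvec(o['orientation']).inv()*t).as_rotvec())"
```

```text
t: 17.77
ee_pos: [529.5, 181.0, 340.5]
orientation: [-0.156, -3.137, -0.004]
ft_force: [-0.5, 0.1, -3.1]
width: 15.7
grasp_force: 30.0
t 17.77 pos [529.5 181.  340.5] q [ 0.307  0.209  1.652  0.003  1.281 -1.166] F [-0.5  0.1 -3.1] w 15.7 g 30.0
tool x [-0.995  0.099  0.001] y [0.099 0.995 0.002] z [-0.001  0.002 -1.   ] yaw(y) 84.32
[487.2, 325, 200] -> [ 56.1 138.8 140.8]
[487.2, 325, 100] -> [ 56.  138.6 240.8]
[ 0.001 -0.003  0.404]
```

```bash
python3 -m inch '[{"xyz":[2,5,3],"rot":[0,0,0.015]},{"xyz":[6,15,10],"rot":[0,0,0.04]},{"xyz":[12,29,22],"rot":[0,0,0.085]},{"xyz":[19,46,38],"rot":[0,0,0.13]},{"xyz":[26,64,56],"rot":[0,0,0.18]},{"xyz":[33,82,74],"rot":[0,0,0.23]},{"xyz":[40,99,92],"rot":[0,0,0.28]},{"xyz":[46,115,110],"rot":[0,0,0.33]},{"xyz":[51,127,126],"rot":[0,0,0.365]},{"xyz":[54,134,140],"rot":[0,0,0.39]},{"xyz":[56,138,154],"rot":[0.001,0,0.402]},{"xyz":[56,138.7,168],"rot":[0.001,0,0.402]}]'
python3 -m inch '[{"xyz":[0,0,14],"rot":[0,0,0]},{"xyz":[0,0,28],"rot":[0,0,0]},{"xyz":[0,0,41],"rot":[0,0,0]},{"xyz":[0,0,52],"rot":[0,0,0]},{"xyz":[0,0,60],"rot":[0,0,0]},{"xyz":[0,0,65],"rot":[0,0,0]},{"xyz":[0,0,68],"rot":[0,0,0]},{"xyz":[0,0,69],"rot":[0,0,0]},{"xyz":[0,0,69],"rot":[0,0,0]}]'
python3 -c "
from h import *
import cv2
stat()
cv2.imwrite('pics/c5.png',np.hstack([ctrl.get_image('scene')[210:360,280:480,::-1],ctrl.get_image('side')[130:280,120:320,::-1]]).repeat(2,0).repeat(2,1))"
```

```text
t: 18.77
ee_pos: [488.0, 324.3, 172.5]
orientation: [-0.782, -3.042, -0.002]
ft_force: [0.5, 0.3, -2.7]
width: 15.9
grasp_force: 30.0
t: 19.52
ee_pos: [488.3, 324.2, 104.5]
orientation: [-0.78, -3.043, -0.002]
ft_force: [0.4, 0.2, -2.8]
width: 15.9
grasp_force: 30.0
t 19.52 pos [488.3 324.2 104.5] q [ 0.565  0.524  1.792  0.001  0.825 -0.505] F [ 0.4  0.2 -2.8] w 15.9 g 30.0
tool x [-0.877  0.481  0.   ] y [0.481 0.877 0.001] z [ 0.     0.001 -1.   ] yaw(y) 61.24
```

View pics/c5.png

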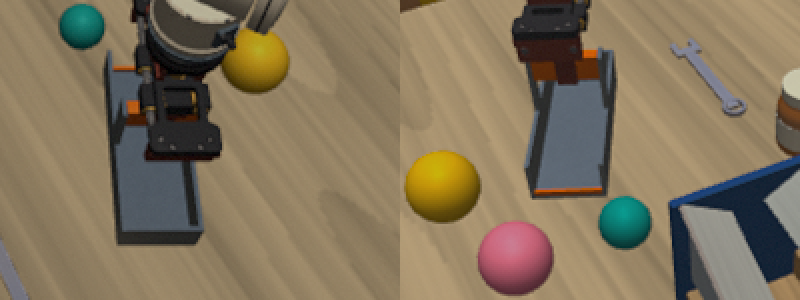

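The empty trough is level above its free spot, clear of the loose balls and the ramp.

```bash
python3 -m inch '[{"xyz":[0,0,3],"rot":[0,0,0]},{"xyz":[0,0,7],"rot":[0,0,0]},{"xyz":[0,0,11],"rot":[0,0,0]},{"xyz":[0,0,13],"rot":[0,0,0]},{"xyz":[0,0,14],"rot":[0,0,0]},{"xyz":[0,0,14.5],"rot":[0,0,0]},{"xyz":[0,0,14.5],"rot":[0,0,0]}]'
python3 -m inch '[{"xyz":[0,0,0.5],"rot":[0,0,0]},{"xyz":[0,0,0.9],"rot":[0,0,0]},{"xyz":[0,0,0.9],"rot":[0,0,0]}]'
```

```text
t: 20.2
ee_pos: [488.0, 324.1, 89.6]
orientation: [-0.78, -3.043, -0.001]
ft_force: [0.5, 0.4, -2.4]
width: 15.9
grasp_force: 30.0
t: 20.45
ee_pos: [488.2, 324.2, 89.2]
orientation: [-0.78, -3.043, -0.002]
ft_force: [0.5, 0.5, -1.3]
width: 16.0
grasp_force: 30.0
```

Beginning to touch; a little more, then release and retreat straight up.

```bash
python3 -m inch '[{"xyz":[0,0,0.4],"rot":[0,0,0]},{"xyz":[0,0,0.4],"rot":[0,0,0]},{"xyz":[0,0,0.4],"rot":[0,0,0]}]'
python3 -m inch '[{"xyz":[0,0,0],"rot":[0,0,0]},{"xyz":[0,0,0],"rot":[0,0,0]},{"xyz":[0,0,0],"rot":[0,0,0]},{"xyz":[0,0,0],"rot":[0,0,0]},{"xyz":[0,0,0],"rot":[0,0,0]},{"xyz":[0,0,0],"rot":[0,0,0]},{"xyz":[0,0,0],"rot":[0,0,0]},{"xyz":[0,0,0],"rot":[0,0,0]},{"xyz":[0,0,0],"rot":[0,0,0]},{"xyz":[0,0,0],"rot":[0,0,0]}]' 0
```

```text
t: 20.7
ee_pos: [488.2, 324.3, 89.1]
orientation: [-0.78, -3.043, -0.002]
ft_force: [-1.9, 0.3, 5.7]
width: 15.5
grasp_force: 30.0
t: 21.53
ee_pos: [488.1, 324.1, 88.5]
orientation: [-0.78, -3.043, -0.002]
ft_force: [-0.6, -0.1, -0.1]
width: 79.7
grasp_force: 0.0
```

```bash
python3 -m inch '[{"xyz":[0,0,-3],"rot":[0,0,0]},{"xyz":[0,0,-10],"rot":[0,0,0]},{"xyz":[0,0,-22],"rot":[0,0,0]},{"xyz":[0,0,-42],"rot":[0,0,0]},{"xyz":[0,0,-67],"rot":[0,0,0]},{"xyz":[0,0,-92],"rot":[0,0,0]},{"xyz":[0,0,-117],"rot":[0,0,0]},{"xyz":[0,0,-137],"rot":[0,0,0]},{"xyz":[0,0,-150],"rot":[0,0,0]},{"xyz":[0,0,-155],"rot":[0,0,0]},{"xyz":[0,0,-155],"rot":[0,0,0]}]'
python3 -c "
from h import *
import cv2
cv2.imwrite('pics/end.png',np.hstack([cv2.resize(ctrl.get_image(n)[:,:,::-1],(400,300)) for n in ('scene','side')]))"
```

```text
t: 22.45
ee_pos: [488.8, 324.4, 245.8]
orientation: [0.779, 3.041, 0.006]
ft_force: [-0.4, -0.1, -1.0]
width: 87.9
grasp_force: 0.0
```

View pics/end.png

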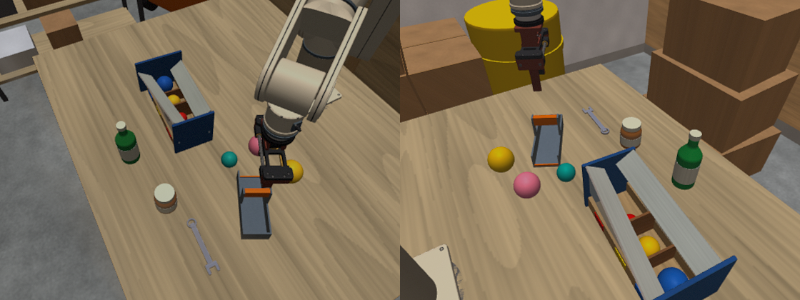

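The trough stands upright and empty on the bench at (255,205) in the scene half. The balls are in their pockets: blue (165,83), yellow (175,100), red (183,115). The bottle, jar and wrench are where they were, and the gripper is clear, so I'm handing the job in.

```bash
python3 -c "
from workcell import ctrl
print(ctrl.close_job())"
```

```text
the job is handed in; nothing more can be done
None
```

The job is handed in at about 22.5 s: red, yellow and blue are in the highest, middle and lowest pockets, the empty trough stands upright clear of the ramp, and all balls had rolled out by 38° so I did not tip on to 46–48°; sill contact force was 1–9 N by the readings.

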